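# Roll a shaft blank into the V-block and home against its stop

### The job

Roll the loose aluminium shaft blank along the bench and up the lead-in ramp of the dark V-block until it drops into the groove, then push it endways along the groove until its end rests against the brass stop, and leave it there. Only push it with the fingers: do not grip it, lift it or tip it up, push gently, and leave the other things on the bench alone.

Things in the scene. Friction and masses are not known exactly. Their poses are not given: they have to be found in the camera images.
- shaft_blank: loose round bar of bare aluminium, 50 mm diameter, 130 mm long, 0.5 to 0.85 kg, smooth, lying on the bench to the right of the V-block, 130 to 175 mm from the groove, up to 0.2 rad askew to it. Origin in its middle, on its axis; x runs along it (+x end away from the robot), y and z turn as it rolls. Pushed slowly and let go, it rolls on by a few centimetres at most
- v_block: dark steel V-block with a lead-in ramp, fixed to the bench, 130 mm long (x = -75 to +55 mm). Origin on the bench under the groove; x runs along the groove toward the stop, away from the robot; y across it, away from the ramp (ramp at -y). Back face at y = +46 mm, 30 mm high, with two 8 mm high ears to y = +67 mm
- ramp_foot (a point): middle of the ramp's foot, at bench height, 83 mm to the right (-y) of the groove's centre line; from here the ramp rises evenly to the crest
- crest (a point): middle of the crest between ramp and groove, 15 mm above the bench and 23 mm to the right (-y) of the groove's centre line. The bar's axis is 40 mm above the bench as it rides over it. Beyond it: a 90 degree V (flanks at 45 degrees) with a 17 mm wide floor 2 mm high; the far flank rises to 30 mm
- stop_face (a point): centre of the flat front face of the brass stop button (13 mm diameter), 50 mm ahead of the V-block's origin and 29 mm above the bench. The far end of the bar must touch it. The bright steel stop plate that carries it is 46 mm high, from y = -24 to +46 mm and x = +55 to +65 mm in the V-block's frame
- groove_seat (a point): where the middle of the bar lies when it is seated on both flanks and home against the stop: on the groove's centre line, 29 mm above the bench, 65 mm before the stop face. Sliding the bar along the groove takes about 3 to 10 N, more at first; the stop is rigid
- calliper: bystander: black and steel digital calliper, 70 x 198 x 16 mm, lying to the right. Origin under its middle
- tape_roll_green: bystander: roll of green tape lying flat, 96 mm diameter, 24 mm high, beyond the bar. Origin under its middle
- bottle_1: bystander: small amber dropper bottle, 34 mm diameter, 102 mm high, standing behind the V-block to the left. Origin under its middle
- pass_stamp: bystander: black hand stamp, 24 mm wide, 60 mm high, standing to the left of the V-block. Origin under its middle
- loupe: bystander: black eye loupe, 38 mm diameter, 36 mm high, standing to the right of the bar. Origin under its middle
- solder_spool: bystander: blue and white spool, 56 mm diameter flanges, 40 mm high, near the robot to the right. Origin under its middle

How it is judged:
By the outcome, as a careful person would: the job done as asked, in the order asked, and still so for the second after the job is handed in, with the robot touching nothing.
It also fails if it takes over 51 s, if anything falls off the work surface, if the arm or the gripper's body presses on something with over 40 N, if the wrist force passes 120 N, or if a joint passes its speed limit or range.

### The arm

A 6-joint arm with a two-finger parallel gripper is mounted at the origin on a cart in front of the work surface, level with it; the furniture and walls round the work are solid. World frame = base frame: x ahead of the robot, y to its left, z up, the work surface at z = 0. Lengths are in m, angles in rad, forces in N, time in s.
With the tool pointing down it reaches from about 0.3 to 0.775 m from the base axis. Payload 14.6 kg.
Tool frame: the origin (TCP) lies between the finger pads; the fingertips stand ctrl.tip_extent ahead of it and the grasp point (between the pads) lies 3 mm ahead of it (ctrl.tip_extent is the distance from the TCP to the fingertips, in m); z points along the fingers, y is the line along which they close (so a half turn about z gives the same grasp; the last joint's range is limited). The gripper opens to 94 mm and grips with 3 to 60 N. Pads are 16 mm wide; open, the fingers measure 119 mm over their backs; the gripper's body (75 mm by 177 mm) begins 78 mm behind the grasp point.
Start: joints at [1.191, 0.3, 1.521, -0, 1.321, -0.067], TCP at [0.169, 0.523, 0.227] pointing down, gripper open.
Joint ranges: [-3.03, 3.03], [-0.79, 2.21], [0.23, 2.52], [-1.04, 4.18], [0, 3.07], [-2.55, 2.55]. Speed limits (rad/s): [2.22, 2.22, 2.57, 3.14, 3.14, 3.14].

### API

Orientations are given as [roll, pitch, yaw] about the fixed x, y, z axes, in that order (R = Rz(yaw) Ry(pitch) Rx(roll)).
In Python, from station import ctrl, eyes gives the robot as it stands. The module is installed in compiled form; this text tells all that it offers.
- The arm moves only by the shell command python3 -m crank [OPENING] [FORCE], which reads ROWS from standard input. ROWS is a JSON list that holds a single list of rows (three levels of brackets), with 1 to 10 rows, each of 6 numbers: dx, dy, dz in shares of the most that a row can go, 1 being 50 mm, then a rotation vector rx, ry, rz in units of 0.2 rad; each row shifts and turns the commanded pose from where the row before left it, along the tool's axes as they then stand; what a row does not reach is not made up. A row lasts 1/10 s, in which the tool goes at most 0.05 m and 0.15 rad, less where a joint would pass 70% of its speed; a pose out of reach is approached as far as the arm can. OPENING is the finger opening in m, set as the command begins (- or left out keeps the last). The fingers move at their own pace and stop on an object; FORCE is the grip in N (left out, the last holds). Time passes only in rows, so rows that do not move let the fingers close. It prints the time, the measured TCP pose, the force, the opening and the grip force at its end. Input that does not fit is refused with a message, and nothing moves.
- ctrl.get_obs(): the state, without advancing time (a new reading comes with each control period).
- eyes.camera(name): name is "scene" or "side" or "wrist"; returns a dict with "pixels" (480x640x3 uint8, blue, green, red), "fx", "fy", "cx", "cy" (pixels), "extrinsics" (4x4, takes a point from camera to world coordinates). Camera axes: x right, y up, looking along -z (the intrinsics and any distortion apply to the point x, -y, -z); pixel columns grow to the right and rows downward; lengths in m; the calibration is good to about 2 mm. A picture is of the moment at which its call begins. There is no depth.
- ctrl.hand_in(): hands the job in; it is judged then, once.
The state is a dict: "time_s": time; "qpos": joint angles; "joint_vel": joint speeds; "tau": joint torques, N m; "ee_pos": TCP position; "eef_rot": TCP orientation; "force": force on the tool from outside, world axes, zero at the start; "moment": the same for the moment, N m; "grip_width": finger opening in m; "grip_force": force on a finger pad.
Only numpy, scipy, OpenCV 4.12 (cv2) and the standard library are available. Lean on these libraries where they do the work, as an engineer would, in place of code of your own. Each camera call takes 0.05 s, during which the arm holds its last target. There are 200 camera calls.

## Working session

There is one attempt and no reset: what is moved stays moved. The work goes in short steps, Python scripts to look and compute and a shell command to move; the robot and the scene stay as the last step left them, time stands still between calls to the robot, and variables do not carry over. Pictures are saved under pics/ and viewed, at most 10 in all, crops included, and the job is handed in when it is done.

```bash
mkdir -p pics; python3 - <<'E'
from station import ctrl, eyes
import cv2, numpy as np
for n in ("scene","side"):
    c=eyes.camera(n); cv2.imwrite(f"pics/{n}0.png",c["pixels"])
    print(n,c["fx"],c["fy"],c["cx"],c["cy"],{k:v for k,v in c.items() if k not in("pixels","fx","fy","cx","cy")})
print(ctrl.get_obs(), ctrl.tip_extent)
E
```

```text
scene 486.41726668286816 486.41726668286816 321.94413608846816 238.33099466820644 {'extrinsics': array([[ 0.90282102,  0.23356368, -0.36105707,  0.17901463],
       [-0.42989526,  0.51016748, -0.74492899, -0.90411766],
       [ 0.01021122,  0.82775428,  0.56099785,  0.70659908],
       [ 0.        ,  0.        ,  0.        ,  1.        ]])}
side 459.8456106693804 459.8456106693804 323.94783250497795 229.07780744771028 {'extrinsics': array([[-0.97794074,  0.09310581, -0.18698451,  0.40482034],
       [-0.2087927 , -0.40946763,  0.88811141,  0.74095324],
       [ 0.00612422,  0.90756133,  0.41987489,  0.43896785],
       [ 0.        ,  0.        ,  0.        ,  1.        ]])}
{'time_s': 0.1, 'qpos': array([ 1.19142592e+00,  3.00403941e-01,  1.52150455e+00, -7.01698379e-06,
        1.32070298e+00, -6.66021663e-02]), 'joint_vel': array([ 0.00140011, -0.00306406, -0.00253013, -0.00085461,  0.00154997,
       -0.00075154]), 'tau': array([-1.04050087e-04, -5.32651305e+01, -3.53280938e+01,  7.08749495e-02,
        2.34290538e-02, -1.23341772e-05]), 'ee_pos': array([0.16915973, 0.52312115, 0.22695553]), 'eef_rot': array([-3.14057565e+00, -6.10230782e-05,  2.82882612e+00]), 'force': array([ 0.31677435, -0.1678394 ,  0.03849812]), 'moment': array([-0.00882444, -0.03107303, -0.0102312 ]), 'grip_force': 0.0, 'grip_width': 0.09381133631631298} 0.022
```

View pics/scene0.png

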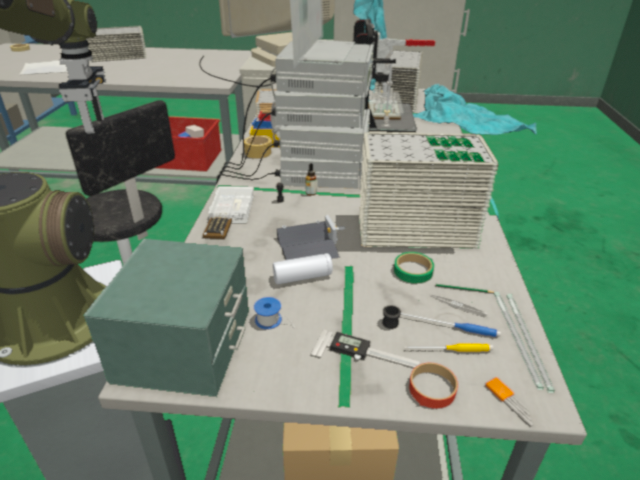

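View pics/side0.png

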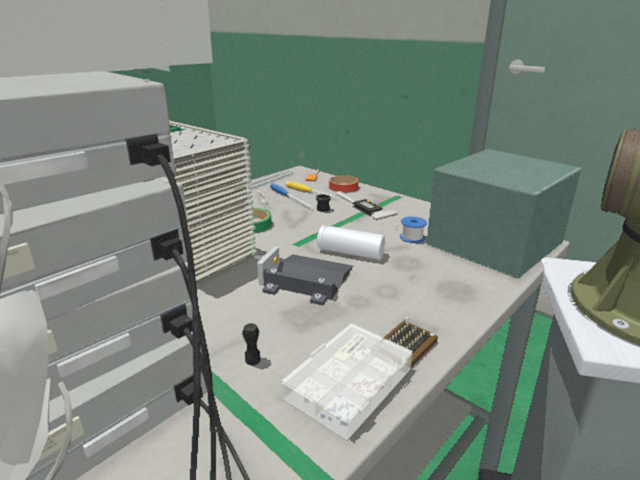

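The scene shows the V-block at about (308,238), the bar at (303,269), and the stop at (333,228). The side view shows the bar at (351,243), the V-block at (308,277), and the brass button at (276,259). I'll zoom in for corner pixels.

```bash
python3 - <<'E'
import cv2
a=cv2.imread("pics/scene0.png")[205:295,262:352]; b=cv2.imread("pics/side0.png")[215:315,245:395]
cv2.imwrite("pics/sc1.png",cv2.resize(a,None,fx=6.5,fy=6.5,interpolation=cv2.INTER_CUBIC))
cv2.imwrite("pics/sd1.png",cv2.resize(b,None,fx=5,fy=5,interpolation=cv2.INTER_CUBIC))
E
```

```text
(no output)
```

View pics/sc1.png

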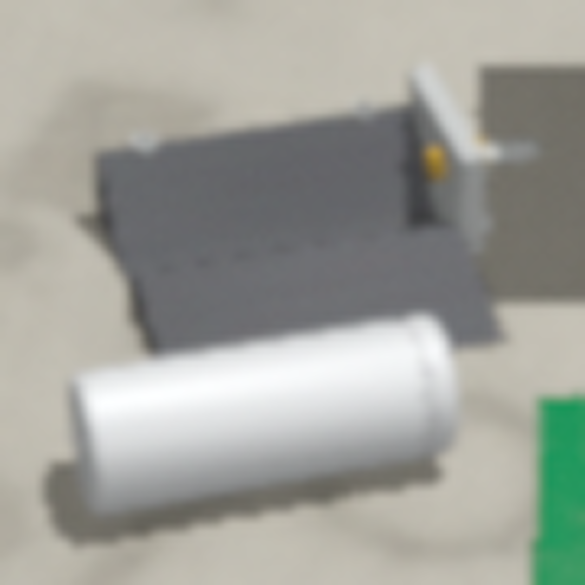

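View pics/sd1.png

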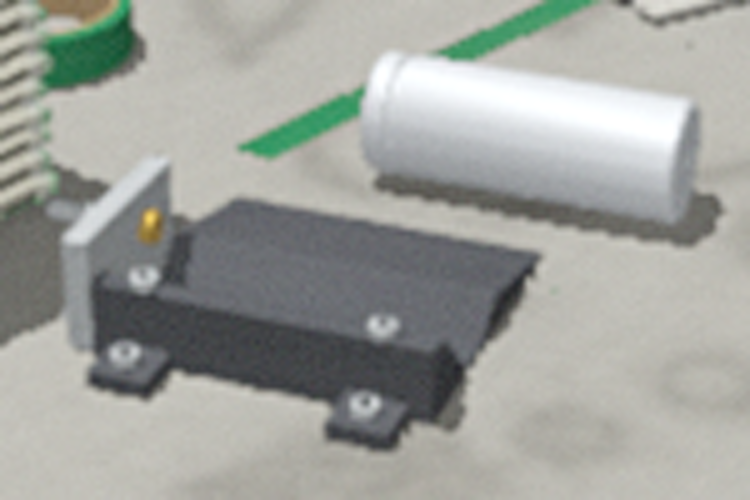

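```bash
cat > fit.py <<'E'
import cv2, numpy as np
from scipy.optimize import least_squares
CAM={}
def proj(c,P):
    E=c["extrinsics"]; p=(np.asarray(P,float)-E[:3,3])@E[:3,:3]
    return np.c_[c["cx"]+c["fx"]*p[:,0]/-p[:,2], c["cy"]-c["fy"]*p[:,1]/-p[:,2]]
def T(pose,P,z0=0):
    x,y,a=pose; P=np.asarray(P,float); c,s=np.cos(a),np.sin(a)
    return np.c_[x+c*P[:,0]-s*P[:,1], y+s*P[:,0]+c*P[:,1], z0+P[:,2]]
t=np.linspace(0,2*np.pi,60)
def cyl(r=.025,h=.065,off=0): return np.vstack([np.c_[np.full(60,e),r*np.cos(t),r*np.sin(t)] for e in(-h,h)])
def barres(pose,obs,z0=.025):
    out=[]
    for c,pts in obs:
        h=cv2.convexHull(proj(c,T(pose,cyl(),z0)).astype(np.float32))
        out+=[cv2.pointPolygonTest(h,(float(u),float(v)),True) for u,v in pts]
    return np.array(out)
E
python3 - <<'E'
from fit import *
from station import eyes
S,D=eyes.camera("scene"),eyes.camera("side")
fs=lambda a:(np.array(a)+.5)/6.5-.5+[262,205]
fd=lambda a:(np.array(a)+.5)/5-.5+[245,215]
mm=1e-3
Vs=np.array([(-75,46,30),(-75,-23,15),(55,-83,0),(55,-23,15),(50,0,29),(55,46,46)])*mm
us=fs([(97,152),(133,278),(503,343),(462,228),(433,162),(412,75)])
Vd=np.array([(55,-83,0),(-75,-83,0),(-75,46,30),(55,46,30),(-75,46,0),(50,0,29),(55,-24,46)])*mm
ud=fd([(237,200),(540,257),(440,352),(97,278),(437,418),(152,226),(166,157)])
f=lambda p:np.r_[(proj(S,T(p,Vs))-us).ravel(),(proj(D,T(p,Vd))-ud).ravel()]
r=least_squares(f,[.5,.1,0],loss="soft_l1"); print("vblock",r.x); print(f(r.x).reshape(-1,2).round(1).tolist())
bs=fs([(75,378),(430,315),(100,513),(440,452),(458,380),(250,345),(270,485),(85,450)])
bd=fd([(390,52),(693,97),(699,140),(680,220),(380,170),(362,120),(540,74),(530,195)])
g=lambda p:barres(p,[(S,bs),(D,bd)])
b=least_squares(g,[.45,0,.0],diff_step=1e-3,x_scale=[.01,.01,.1],loss="soft_l1"); print("bar",b.x,g(b.x).round(1))
v=r.x;c,s=np.cos(v[2]),np.sin(v[2]);d=b.x[:2]-v[:2]
print("bar in v frame",c*d[0]+s*d[1],-s*d[0]+c*d[1],b.x[2]-v[2])
# bystanders approx on bench
def ray(c,u,v,z):
    E=c["extrinsics"]; d=E[:3,:3]@[(u-c["cx"])/c["fx"],-(v-c["cy"])/c["fy"],-1]; o=E[:3,3]; return o+d*(z-o[2])/d[2]
for n,u,v in(("loupe",391,327),("spool",267,325),("tape",413,278),("bottle",311,193),("stamp",280,200),("cal",350,345),("calend",318,355),("box near corner",197,410),("boxback",247,295)): print(n,ray(S,u,v,0).round(3))
E
```

```text
vblock [ 0.59605843  0.03206265 -0.13554823]
[[-0.8, -0.4], [0.4, -0.1], [1.1, -0.5], [-0.3, -1.0], [-0.5, 0.1], [-0.8, -1.5], [-0.1, -1.2], [0.5, -1.7], [-0.7, -1.2], [-1.5, 0.1], [-0.3, 0.6], [1.2, -0.2], [1.1, -0.5]]
bar [ 0.52436789 -0.08976061 -0.13766481] [ 0.6  0.4  0.5 -0.1 -0.   0.3 -0.2  1.8  0.7  0.3  0.2 -0.3 -0.1  0.6
  0.4  0. ]
bar in v frame -0.05457054765551131 -0.13039362861778284 -0.0021165710429913442
loupe [ 0.623 -0.316  0.   ]
spool [ 0.396 -0.205  0.   ]
tape [ 0.755 -0.202  0.   ]
bottle [0.708 0.267 0.   ]
stamp [0.608 0.266 0.   ]
cal [ 0.524 -0.325  0.   ]
calend [ 0.456 -0.322  0.   ]
box near corner [ 0.218 -0.347  0.   ]
boxback [ 0.388 -0.098  0.   ]
```

The V-block and bar fits agree within about 1 px in both views. The bar sits 130 mm from the groove and parallel to it, as the task states. I'll push with the open fingers lying along the bar, which gives two contact points. First I move over the spot to the right of the bar.

The manual's scale: shifts go in shares of 50 mm and turns go in units of 0.2 rad. Converting my numbers, -0.0268 m is -0.536, -0.0263 m is -0.526.

```bash
R='x'
echo '[[[-0.536, -0.526, 0, 0, 0, 0], [-0.536, -0.526, 0, 0, 0, 0], [-0.536, -0.526, 0, 0, 0, 0], [-0.536, -0.526, 0, 0, 0, 0], [-0.536, -0.526, 0, 0, 0, 0], [-0.536, -0.526, 0, 0, 0, 0], [-0.536, -0.526, 0, 0, 0, 0], [-0.536, -0.526, 0, 0, 0, 0], [-0.536, -0.526, 0, 0, 0, 0], [-0.536, -0.526, 0, 0, 0, 0]]]' | python3 -m crank 0.094
echo '[[[-0.536, -0.526, 0, 0, 0, 0], [-0.536, -0.526, 0, 0, 0, 0], [-0.536, -0.526, 0, 0, 0, 0], [-0.536, -0.526, 0, 0, 0, 0], [-0.536, -0.526, 0, 0, 0, 0], [-0.536, -0.526, 0, 0, 0, 0], [-0.536, -0.526, 0, 0, 0, 0], [-0.536, -0.526, 0, 0, 0, 0], [-0.536, -0.526, 0, 0, 0, 0], [-0.536, -0.526, 0, 0, 0, 0]]]' | python3 -m crank
echo '[[[0, 0, 0, 0, 0, 0.697], [0, 0, 0, 0, 0, 0.697], [0, 0, 0, 0, 0, 0.697], [0, 0, 0, 0, 0, 0.697], [0, 0, 0, 0, 0, 0.697], [0, 0, 0, 0, 0, 0.697], [0, 0, 0, 0, 0, 0.697], [0, 0, 0, 0, 0, 0.697], [0, 0, 0, 0, 0, 0.697], [0, 0, 0, 0, 0, 0.697]]]' | python3 -m crank
```

```text
time_s: 1.2
ee_pos: [0.3437, 0.1892, 0.2275]
eef_rot: [3.141, 0.0, 2.829]
force: [0.5, 0.5, -0.3]
grip_width: 0.0943
grip_force: 0.0
time_s: 2.2
ee_pos: [0.5178, -0.1436, 0.2273]
eef_rot: [3.142, -0.0, 2.829]
force: [-0.2, 0.2, 0.7]
grip_width: 0.0938
grip_force: 0.0
time_s: 3.2
ee_pos: [0.5173, -0.1421, 0.2273]
eef_rot: [-3.141, -0.0, 1.429]
force: [0.1, -0.1, -0.1]
grip_width: 0.094
grip_force: 0.0
```

Scaled: 0.03 m is 0.6, 0.02 m is 0.4, -0.006 rad is -0.03.

```bash
echo '[[[0, 0, 0.6, 0, 0, 0], [0, 0, 0.6, 0, 0, 0], [0, 0, 0.6, 0, 0, 0], [0, 0, 0.6, 0, 0, 0], [0, 0, 0.6, 0, 0, 0], [0, 0, 0.4, 0, 0, 0], [0, 0, 0.24, 0, 0, 0], [0, 0, 0.12, 0, 0, 0], [0, 0, 0, 0, 0, -0.03]]]' | python3 -m crank
python3 - <<'E'
from station import eyes
import cv2
a=eyes.camera("scene")["pixels"][190:310,240:400]
cv2.imwrite("pics/sc2.png",cv2.resize(a,None,fx=4,fy=4,interpolation=cv2.INTER_CUBIC))
E
```

```text
time_s: 4.1
ee_pos: [0.5174, -0.1421, 0.0394]
eef_rot: [-3.141, -0.0, 1.441]
force: [-0.3, -1.0, -1.0]
grip_width: 0.0942
grip_force: 0.0
```

View pics/sc2.png

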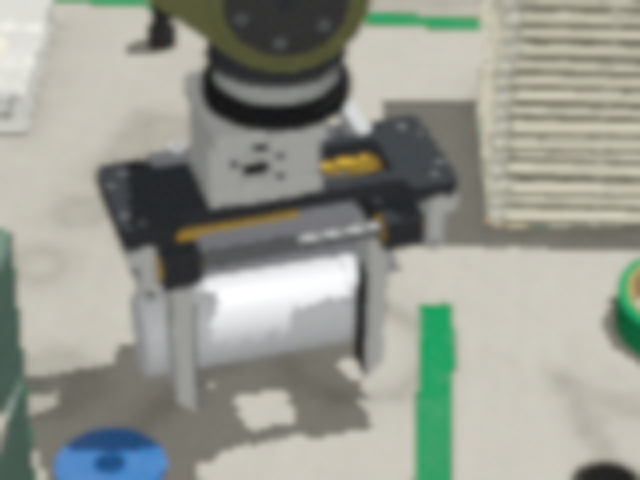

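The fingers stand behind the bar at about (185,390) and (370,350), within its length and clear of the spool. Now a slow push.

```bash
echo '[[[0.12, 0, 0, 0, 0, 0], [0.08, 0, 0, 0, 0, 0], [0.06, 0, 0, 0, 0, 0], [0.06, 0, 0, 0, 0, 0], [0.06, 0, 0, 0, 0, 0], [0.06, 0, 0, 0, 0, 0], [0.06, 0, 0, 0, 0, 0], [0.06, 0, 0, 0, 0, 0], [0.06, 0, 0, 0, 0, 0], [0.06, 0, 0, 0, 0, 0]]]' | python3 -m crank
echo '[[[0.08, 0, 0, 0, 0, 0], [0.08, 0, 0, 0, 0, 0], [0.08, 0, 0, 0, 0, 0], [0.08, 0, 0, 0, 0, 0], [0.08, 0, 0, 0, 0, 0], [0.08, 0, 0, 0, 0, 0], [0.06, 0, 0, 0, 0, 0], [0.06, 0, 0, 0, 0, 0], [0.06, 0, 0, 0, 0, 0], [0.06, 0, 0, 0, 0, 0]]]' | python3 -m crank
python3 - <<'E'
from station import eyes
import cv2
a=eyes.camera("side")["pixels"][200:320,235:395]
cv2.imwrite("pics/sd2.png",cv2.resize(a,None,fx=4,fy=4,interpolation=cv2.INTER_CUBIC))
E
```

```text
time_s: 5.15
ee_pos: [0.5218, -0.1081, 0.0394]
eef_rot: [3.142, -0.0, 1.441]
force: [0.7, -0.3, -0.5]
grip_width: 0.0939
grip_force: 0.1
time_s: 6.15
ee_pos: [0.5267, -0.0731, 0.0398]
eef_rot: [3.141, 0.001, 1.441]
force: [-0.9, -5.7, 3.2]
grip_width: 0.094
grip_force: 2.8
```

View pics/sd2.png

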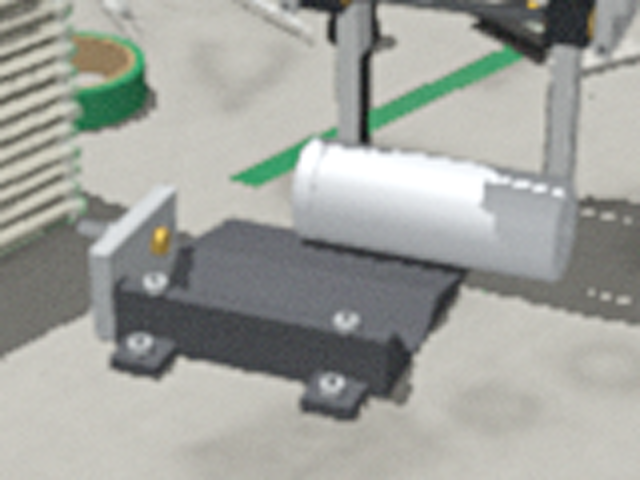

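The bar is on the lower ramp, still square to it, with both fingers on it at (355,140) and (560,180). The force is about 6 N. I continue.

Scaled: 0.003 m is 0.06.

```bash
echo '[[[0.06, 0, 0, 0, 0, 0], [0.06, 0, 0, 0, 0, 0], [0.06, 0, 0, 0, 0, 0], [0.06, 0, 0, 0, 0, 0], [0.06, 0, 0, 0, 0, 0], [0.06, 0, 0, 0, 0, 0], [0.06, 0, 0, 0, 0, 0], [0.06, 0, 0, 0, 0, 0], [0.06, 0, 0, 0, 0, 0], [0.06, 0, 0, 0, 0, 0]]]' | python3 -m crank
echo '[[[0.06, 0, 0, 0, 0, 0], [0.06, 0, 0, 0, 0, 0], [0.06, 0, 0, 0, 0, 0], [0.06, 0, 0, 0, 0, 0], [0.04, 0, 0, 0, 0, 0], [0.04, 0, 0, 0, 0, 0], [0.04, 0, 0, 0, 0, 0], [0.04, 0, 0, 0, 0, 0], [0.04, 0, 0, 0, 0, 0], [0.04, 0, 0, 0, 0, 0]]]' | python3 -m crank
echo '[[[0.04, 0, 0, 0, 0, 0], [0.04, 0, 0, 0, 0, 0], [0.04, 0, 0, 0, 0, 0], [0.04, 0, 0, 0, 0, 0]]]' | python3 -m crank
```

```text
time_s: 7.2
ee_pos: [0.5305, -0.0433, 0.0397]
eef_rot: [3.141, 0.001, 1.441]
force: [-0.7, -5.0, 3.3]
grip_width: 0.0942
grip_force: 2.8
time_s: 8.2
ee_pos: [0.5335, -0.0192, 0.0395]
eef_rot: [3.142, 0.0, 1.441]
force: [-0.4, -2.3, 1.1]
grip_width: 0.0939
grip_force: 1.3
time_s: 8.6
ee_pos: [0.5344, -0.0108, 0.0393]
eef_rot: [-3.141, -0.0, 1.441]
force: [-0.1, -0.4, -0.0]
grip_width: 0.0941
grip_force: 0.0
```

Scaled: -0.03 m is -0.6, -0.04 m is -0.8.

```bash
echo '[[[-0.3, 0, 0, 0, 0, 0], [-0.4, 0, 0, 0, 0, 0], [0, 0, -0.6, 0, 0, 0], [0, 0, -0.8, 0, 0, 0], [0, 0, -0.6, 0, 0, 0], [0.4, -0.48, 0, 0, 0, 0], [0.42, -0.5, 0, 0, 0, 0], [0.4, -0.48, 0, 0, 0, 0], [0.4, -0.48, 0, 0, 0, 0], [0, 0, 0, 0, 0, 0]]]' | python3 -m crank 0.0 5
python3 - <<'E'
from station import eyes
from fit import *
c=eyes.camera("side"); a=c["pixels"][200:320,235:395]
cv2.imwrite("pics/sd3.png",cv2.resize(a,None,fx=5,fy=5,interpolation=cv2.INTER_CUBIC))
def ray(c,u,v,z):
    E=c["extrinsics"]; d=E[:3,:3]@[(u-c["cx"])/c["fx"],-(v-c["cy"])/c["fy"],-1]; o=E[:3,3]; return o+d*(z-o[2])/d[2]
print("box corners",ray(c,525,270,0),ray(c,431,232,0))
E
```

```text
time_s: 9.6
ee_pos: [0.4425, 0.048, 0.1395]
eef_rot: [-3.141, -0.0, 1.443]
force: [0.9, 0.8, 0.3]
grip_width: 0.0171
grip_force: 0.0
box corners [ 0.18543165 -0.09029287  0.        ] [ 0.3621132  -0.22564535  0.        ]
```

View pics/sd3.png

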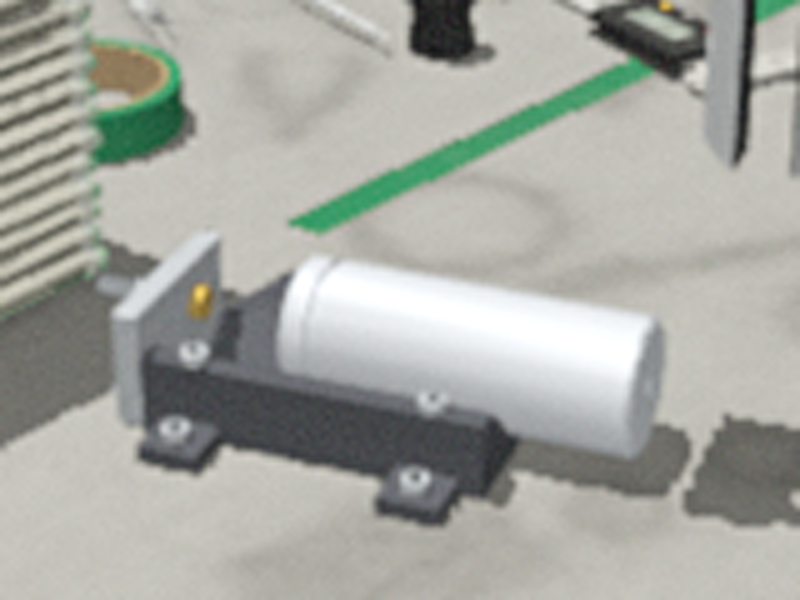

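The bar has dropped into the groove on both flanks. Its far end is near (300,310) and the brass button is at (200,300), so there is roughly 40 mm to go. Next I descend behind the near end with closed fingers.

Scaled: 0.005 m is 0.1, 0.025 m is 0.5, -0.006 rad is -0.03.

```bash
echo '[[[0.1, 0, 0.4, 0, 0, -0.03], [0, 0, 0.5, 0, 0, 0], [0, 0, 0.5, 0, 0, 0], [0, 0, 0.4, 0, 0, 0], [0, 0, 0.27, 0, 0, 0], [0, 0.08, 0, 0, 0, 0], [0, 0.08, 0, 0, 0, 0], [0, 0.08, 0, 0, 0, 0], [0, 0.06, 0, 0, 0, 0], [0, 0, 0, 0, 0, 0]]]' | python3 -m crank
echo '[[[0, 0.04, 0, 0, 0, 0], [0, 0.04, 0, 0, 0, 0], [0, 0.04, 0, 0, 0, 0], [0, 0.04, 0, 0, 0, 0], [0, 0.04, 0, 0, 0, 0], [0, 0.04, 0, 0, 0, 0], [0, 0.04, 0, 0, 0, 0], [0, 0.04, 0, 0, 0, 0], [0, 0.04, 0, 0, 0, 0], [0, 0.04, 0, 0, 0, 0]]]' | python3 -m crank
python3 - <<'E'
from station import eyes
import cv2
a=eyes.camera("side")["pixels"][200:320,235:395]
cv2.imwrite("pics/sd4.png",cv2.resize(a,None,fx=5,fy=5,interpolation=cv2.INTER_CUBIC))
E
```

```text
time_s: 10.65
ee_pos: [0.4605, 0.05, 0.0365]
eef_rot: [3.14, -0.0, 1.447]
force: [0.6, 1.3, 0.1]
grip_width: 0.0006
grip_force: 0.0
time_s: 11.65
ee_pos: [0.4791, 0.0475, 0.0357]
eef_rot: [-3.14, 0.0, 1.447]
force: [-6.4, -0.6, 1.9]
grip_width: 0.0005
grip_force: 2.6
```

View pics/sd4.png

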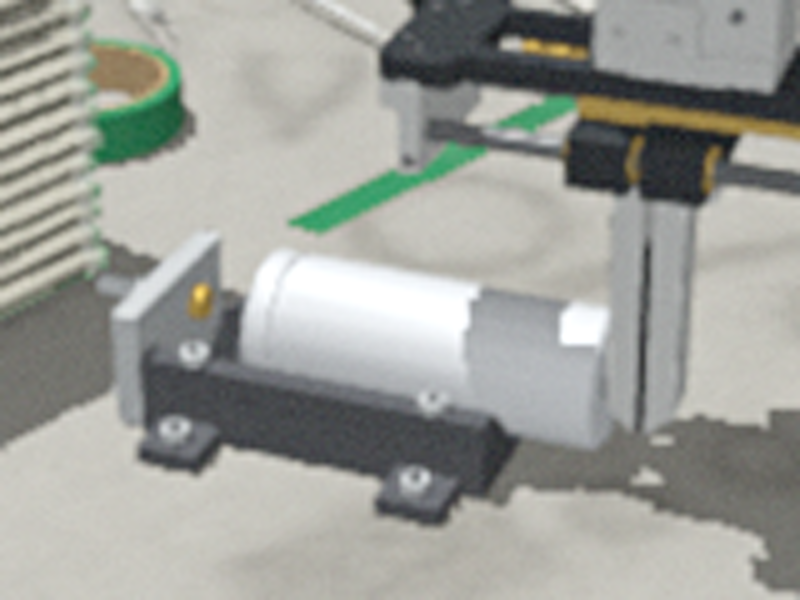

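The bar slides at about 6 N and is about 25 mm short by my fit. The finger back sits flat on its end at (610,370).

Scaled: 0.002 m is 0.04, 0.001 m is 0.02.

```bash
echo '[[[0, 0.04, 0, 0, 0, 0], [0, 0.04, 0, 0, 0, 0], [0, 0.04, 0, 0, 0, 0], [0, 0.04, 0, 0, 0, 0], [0, 0.04, 0, 0, 0, 0], [0, 0.04, 0, 0, 0, 0], [0, 0.04, 0, 0, 0, 0], [0, 0.04, 0, 0, 0, 0], [0, 0.04, 0, 0, 0, 0], [0, 0.02, 0, 0, 0, 0]]]' | python3 -m crank
echo '[[[0, 0.02, 0, 0, 0, 0], [0, 0.02, 0, 0, 0, 0]]]' | python3 -m crank|sed -n 2,4p
echo '[[[0, 0.02, 0, 0, 0, 0]]]' | python3 -m crank|sed -n 2,4p
```

```text
time_s: 12.7
ee_pos: [0.4981, 0.0452, 0.0357]
eef_rot: [-3.14, 0.0, 1.447]
force: [-4.1, -1.0, 1.2]
grip_width: 0.0003
grip_force: 2.3
ee_pos: [0.5004, 0.045, 0.0358]
eef_rot: [-3.141, 0.0, 1.447]
force: [-4.2, 0.0, 0.2]
ee_pos: [0.5014, 0.0449, 0.0358]
eef_rot: [-3.141, -0.0, 1.447]
force: [-3.7, 0.1, -0.9]
```

```bash
for i in 1; do echo '[[[0, 0.02, 0, 0, 0, 0]]]' | python3 -m crank|sed -n '2p;4p'; done
echo '[[[0, 0.01, 0, 0, 0, 0]]]' | python3 -m crank|sed -n '2p;4p'
echo '[[[0, 0.01, 0, 0, 0, 0]]]' | python3 -m crank|sed -n '2p;4p'
```

```text
ee_pos: [0.5025, 0.0448, 0.0359]
force: [-4.0, 0.0, -1.0]
ee_pos: [0.503, 0.0447, 0.0359]
force: [-3.8, -0.6, -1.2]
ee_pos: [0.5035, 0.0447, 0.0359]
force: [-3.1, 0.9, -1.1]
```

```bash
echo '[[[0, 0.01, 0, 0, 0, 0]]]' | python3 -m crank|sed -n '2p;4p'
echo '[[[0, 0.01, 0, 0, 0, 0]]]' | python3 -m crank|sed -n '2p;4p'
```

```text
ee_pos: [0.504, 0.0446, 0.0359]
force: [-3.3, 0.3, -0.6]
ee_pos: [0.5041, 0.0446, 0.0358]
force: [-9.3, 1.2, 2.2]
```

```bash
echo '[[[0, 0.006, 0, 0, 0, 0]]]' | python3 -m crank|sed -n '2p;4p'
```

```text
ee_pos: [0.5042, 0.0446, 0.0359]
force: [-10.1, 2.1, 4.1]
```

```bash
echo '[[[0, 0.008, 0, 0, 0, 0], [0, 0, 0, 0, 0, 0]]]' | python3 -m crank|sed -n '2p;4p'
```

```text
ee_pos: [0.5042, 0.0446, 0.0358]
force: [-11.9, 0.6, 5.9]
```

The tool stands still while the force rises to 12 N, and the finger front is at V-block x ≈ -80 mm, exactly the home position. I back off and check.

Scaled: -0.04 m is -0.8, -0.03 m is -0.6.

```bash
echo '[[[0, -0.02, 0, 0, 0, 0], [0, -0.06, 0, 0, 0, 0], [0, -0.3, 0, 0, 0, 0], [0, -0.6, 0, 0, 0, 0], [0, 0, -0.6, 0, 0, 0], [0, 0, -0.8, 0, 0, 0], [0, 0, -0.8, 0, 0, 0], [0, 0, 0, 0, 0, 0]]]' | python3 -m crank
python3 - <<'E'
from station import eyes
import cv2, numpy as np
a=eyes.camera("side")["pixels"][225:305,245:375]; b=eyes.camera("scene")["pixels"][200:275,245:375]
cv2.imwrite("pics/end.png",np.vstack([cv2.resize(i,None,fx=3.8,fy=3.8,interpolation=cv2.INTER_CUBIC) for i in(a,b)]))
E
```

```text
time_s: 14.6
ee_pos: [0.459, 0.0506, 0.151]
eef_rot: [3.132, -0.001, 1.447]
force: [-0.3, 0.7, -0.5]
grip_width: 0.0005
grip_force: 0.0
```

View pics/end.png

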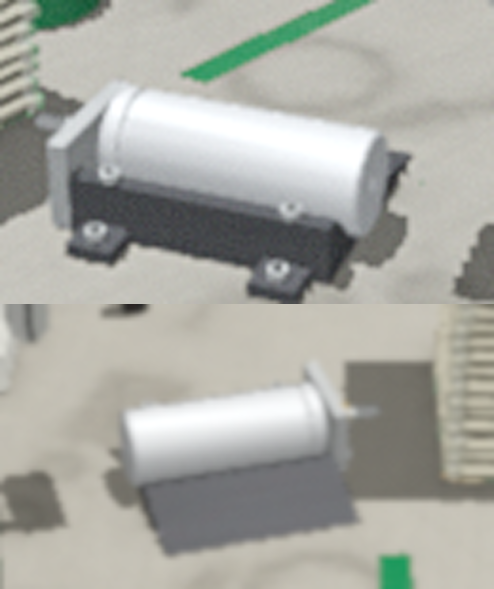

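Both views show the bar lying square in the groove, with its far end up against the stop: side view near (110,120), scene view near (325,420). The robot is clear.

```bash
python3 -c "
from station import ctrl
print(ctrl.hand_in())"
```

```text
the job is handed in; nothing more can be done
None
```

The shaft blank was rolled up the ramp into the V-groove and pushed endways until it met the brass stop (12 N, no further movement); the robot is clear and the job was handed in at about 15 s.

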